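Sort the potting table's small hardware

TASK

Tidy the loose handful on the potting table: put both green spring clips in the rectangular white seed tray, both terracotta pot feet in the grey half-moon drip tray and the short bamboo stake in the long narrow aluminium trough. Set each down, rather than dropping it from a height, so that it lies on the tray's floor the way up it lies now, nothing on top of another or on a rim; do not push the glazed pot out of its place.

Things in the scene. Friction and masses are not known exactly. Their poses are not given: they have to be found in the camera images.
- clip_a_center (a point): Green plastic spring clip lying on its side, 87 mm long (handles splayed to about 42 mm at one end, jaws closed at the other), 22 mm high. This point is the centre of its 32 x 28 mm middle block, half-way up (11 mm over its underside). x along the clip towards the jaws, y across the block's 28 mm (the width to grasp), z up.
- clip_b_center (a point): Green plastic spring clip lying on its side, 87 mm long (handles splayed to about 42 mm at one end, jaws closed at the other), 22 mm high. This point is the centre of its 32 x 28 mm middle block, half-way up (11 mm over its underside). x along the clip towards the jaws, y across the block's 28 mm (the width to grasp), z up. The second, identical clip.
- foot_a_center (a point): Terracotta pot foot, a stepped block 48 x 30 mm and 28 mm high (the step at one end is 16 mm high). This point is half-way up (14 mm over its underside), midway along and across. x along its 48 mm towards the high end, y across its 30 mm (the width to grasp), z up.
- foot_b_center (a point): Terracotta pot foot, a stepped block 48 x 30 mm and 28 mm high (the step at one end is 16 mm high). This point is half-way up (14 mm over its underside), midway along and across. x along its 48 mm towards the high end, y across its 30 mm (the width to grasp), z up. The second, identical foot.
- stake_center (a point): Short piece of bamboo stake, straw-coloured, 150 mm long, 16 mm thick, lying down; it is slightly faceted and hardly rolls. This point is its middle, 8 mm over its underside. x runs along it.
- seed_tray: Fixed white rectangular open tray, 128 mm (its x) by 168 mm (its y), 26 mm high; walls and floor 4 mm thick, so the inside is 120 x 160 mm and its floor 4 mm over the table. Origin: centre of its underside. z up. Both clips belong here and fit side by side, each along x, at y = -38 and +38 mm.
- half_moon_tray: Fixed grey half-moon (D-shaped) open tray, 26 mm high; walls 5 mm, floor 4 mm thick. Its straight wall runs along y: inner face at x = -45 mm, 220 mm long inside; from its ends the half-round wall of inner radius 110 mm bulges to +x, its inner face reaching x = +65 mm. Origin: at the underside, on the line of symmetry, 45 mm from the straight wall's inner face. z up. Both pot feet belong here and fit side by side, each along x, at y = -40 and +40 mm.
- trough: Fixed long narrow aluminium open trough, 88 mm (its x) by 228 mm (its y), 26 mm high; walls and floor 4 mm thick, so the inside is 80 x 220 mm and its floor 4 mm over the table. Origin: centre of its underside. z up. The bamboo stake belongs here, along y.
- glazed_pot: Loose blue glazed pot the size of a mug, empty, 84 mm across the rim, 80 mm high. Not part of the job: leave it where it stands. Origin: centre of its underside; z up.
Things that resemble listed ones, but are neither listed nor needed, are in the scene too. Leave any yellow look-alike of the part that bears foot_a_center alone. Leave any blue look-alike of the part that bears foot_b_center alone.

How it is judged:
By the outcome, as a careful person would: the job done as asked, in the order asked, and still so for the second after the job is handed in, with the robot touching nothing.
It also fails if it takes over 131 s, if anything falls off the work surface, if the arm or the gripper's body presses on something with over 40 N, if the wrist force passes 120 N, or if a joint passes its speed limit or range.

ROBOT

A 6-joint arm with a two-finger parallel gripper is mounted at the origin on the work surface. World frame = base frame: x ahead of the robot, y to its left, z up, the work surface at z = 0. Lengths are in mm, angles in rad, forces in N, time in s.
With the tool pointing down it reaches from about 350 to 875 mm from the base axis. Payload 4.2 kg.
Tool frame: the origin (TCP) lies at the very end of the fingers, on their centre line; the grasp point (between the pads) lies 19 mm behind it; z points along the fingers, y is the line along which they close (so a half turn about z gives the same grasp; the last joint's range is limited). The gripper opens to 85 mm and grips with 20 to 120 N. Pads are 22 mm wide; open, the fingers measure 114 mm over their backs; the gripper's body (76 mm by 85 mm) begins 54 mm behind the grasp point. The pads swing forward as they close: fully open they stand 13 mm farther back than shut.
Start: joints at [1.558, 0.385, 0.008, 0, -1.194, -0.259], TCP at [167.759, 602.043, 231.312] pointing down, gripper open.
Joint ranges: [-3.14, 3.14], [-1.21, 2.06], [-1.07, 1.41], [-3.16, 2.05], [-2.99, -0.16], [-3.1, 3.1]. Speed limits (rad/s): [2.79, 2.79, 3.14, 3.14, 3.14, 3.14].

INTERFACE

Orientations are given as a unit quaternion [x, y, z, w].
In Python, from bench import arm, optics gives the robot as it stands. The module is installed in compiled form; this text tells all that it offers.
- The arm moves only by the tool step_arm, never from a script. Its argument "motion" is a list of rows, each an object with "dr": the turn, a rotation vector about the tool's x, y, z in units of 8 degrees (1.0 is 8 degrees), a list of three; "slide": the shift along the tool's x, y, z in mm, a list of three; "jaw": the finger opening in mm, from 0 to 85.4. A call has exactly 8 rows; each row is the pose to reach, as a shift and turn from the pose commanded when the call began, along the tool's axes at that moment; what a row does not reach only later rows make up. A row lasts 1/8 s, in which the tool goes at most 62.5 mm and 10.7 degrees, less where a joint would pass 70% of its speed; a pose out of reach is approached as far as the arm can. A call with a gripper value outside its range is refused whole. The fingers move at their own pace and stop on an object; the grip force is fixed at half the most. Time passes only in rows, so rows that repeat a pose let the fingers close, or fill a call up. It gives the time, the measured TCP pose, the force, the opening and the grip force at its end, in the units of the state.
- arm.read_state(): the state, without advancing time (a new reading comes with each control period).
- optics.get_image(name): name is "scene" or "top" or "wrist"; returns the picture (420x560x3 uint8, blue, green, red); there is no depth.
- optics.camera_info(name): a dict with "camera_matrix" (3x3 intrinsics, pixels), "k1" (the pictures are not rectified: a ray, as slopes to the right and down, at radius r is drawn at 1 + k1 r^2 times it, then the intrinsics apply), "view" (4x4, takes a point from world to camera coordinates); the wrist camera has in their place "T_tool_cam" (4x4, takes a point from camera to tool coordinates, whose origin is the TCP and whose axes are the flange's). Camera axes: x right, y up, looking along -z (the intrinsics and any distortion apply to the point x, -y, -z); pixel columns grow to the right and rows downward; lengths in mm; the calibration is good to about 2 mm. A picture is of the moment at which its call begins: read the wrist's pose just before it. camera_info takes no time and is no camera call.
- arm.job_done(): hands the job in; it is judged then, once.
The state is a dict: "clock": time; "joints": joint angles; "joint_vel": joint speeds; "joint_efforts": joint torques, N m; "position": TCP position; "ee_rot": TCP orientation; "contact_force": force on the tool from outside, world axes, zero at the start; "wrist_torque": the same for the moment, N m; "gripper_width": finger opening in mm; "grasp_force": force on a finger pad.
Only numpy, scipy, OpenCV 4.12 (cv2) and the standard library are available. Lean on these libraries where they do the work, as an engineer would, in place of code of your own. Each camera call takes 0.05 s, during which the arm holds its last target. There are 200 camera calls.

## Working session

There is one attempt and no reset: what is moved stays moved. The work goes in short steps, Python scripts to look and compute and a tool call to move; the robot and the scene stay as the last step left them, time stands still between calls to the robot, and variables do not carry over. Pictures are saved under pics/ and viewed, at most 14 in all, crops included, and the job is handed in when it is done.

Besides the shell and the picture viewer there is one more tool, called after "Call:" as a command line: name --argument value ..., lists and objects as JSON in quotes. step_arm: Moves the arm, as the interface text tells. Its arguments: {"type":"object","properties":{"motion":{"type":"array","items":{"type":"object","properties":{"dr":{"type":"array","items":{"type":"number"}},"slide":{"type":"array","items":{"type":"number"}},"jaw":{"type":"number"}}}}},"required":["motion"]}

```bash
mkdir -p pics
python3 - <<'E'
from bench import arm, optics
import cv2
s=arm.read_state(); print({k:s[k] for k in('clock','position','ee_rot','gripper_width')})
for n in('top','scene','wrist'):
    cv2.imwrite(f'pics/{n}0.png',cv2.resize(optics.get_image(n),(784,588)) if n!='wrist' else optics.get_image(n)); print(n,optics.camera_info(n))
E
```

```text
{'clock': 0.0, 'position': array([167.61319882, 601.48257427, 230.22907635]), 'ee_rot': array([ 9.90765720e-01, -1.35580526e-01, -1.09938468e-04,  1.09374370e-03]), 'gripper_width': 85.4121960967772}
top {'camera_matrix': array([[450.70120046,   0.        , 285.93122774],
       [  0.        , 450.70120046, 206.61111985],
       [  0.        ,   0.        ,   1.        ]]), 'k1': -0.105638930896691, 'view': array([[ 1.38888000e-02, -9.99750443e-01, -1.74972439e-02,
         3.13177307e+00],
       [ 9.88848008e-01,  1.11381562e-02,  1.48511138e-01,
        -6.20180261e+02],
       [-1.48279189e-01, -1.93647563e-02,  9.88755930e-01,
        -1.06613771e+03],
       [ 0.00000000e+00,  0.00000000e+00,  0.00000000e+00,
         1.00000000e+00]])}
scene {'camera_matrix': array([[535.07346091,   0.        , 273.93729324],
       [  0.        , 535.07346091, 212.14161416],
       [  0.        ,   0.        ,   1.        ]]), 'k1': 0.06343326117214658, 'view': array([[-6.53937124e-01,  7.56485756e-01, -9.77444201e-03,
         3.74672143e+02],
       [-6.09314296e-01, -5.18969999e-01,  5.99504986e-01,
         3.39455526e+02],
       [ 4.48444340e-01,  3.97994274e-01,  8.00311334e-01,
        -1.54582135e+03],
       [ 0.00000000e+00,  0.00000000e+00,  0.00000000e+00,
         1.00000000e+00]])}
wrist {'camera_matrix': array([[327.11559919,   0.        , 277.91944037],
       [  0.        , 327.11559919, 212.93194506],
       [  0.        ,   0.        ,   1.        ]]), 'k1': -0.03648186446538756, 'T_tool_cam': array([[ 1.27914059e-03,  9.55268375e-01,  2.95737546e-01,
         7.53000943e+01],
       [ 9.99999170e-01, -1.26729133e-03, -2.31746704e-04,
         1.06752380e+00],
       [ 1.53405329e-04,  2.95737597e-01, -9.55269203e-01,
        -1.41845187e+02],
       [ 0.00000000e+00,  0.00000000e+00,  0.00000000e+00,
         1.00000000e+00]])}
```

View pics/top0.png

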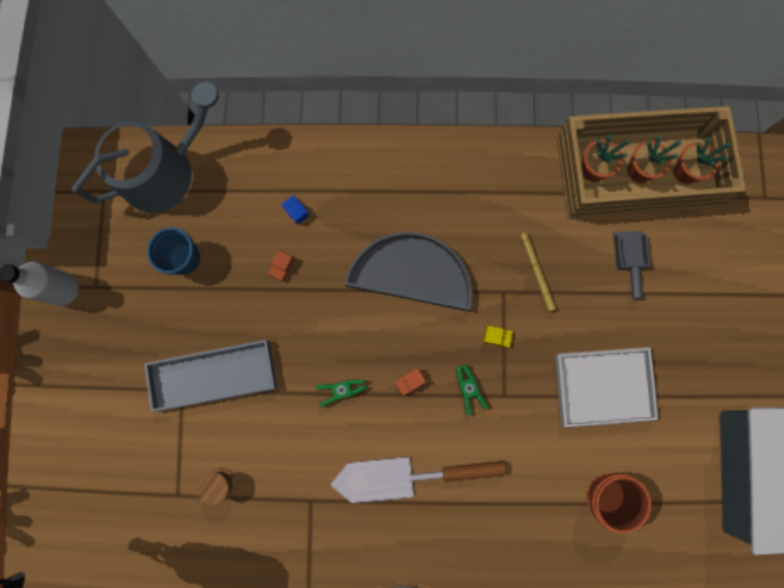

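View pics/scene0.png

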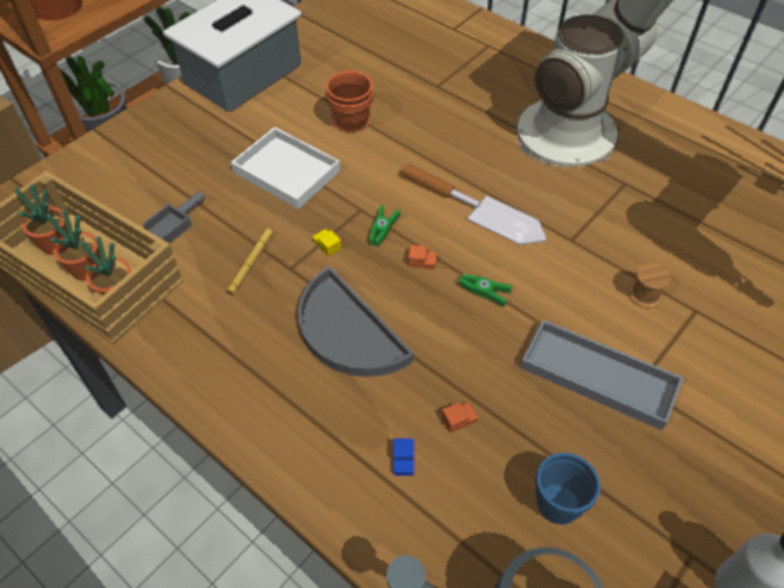

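The top view (784x588) shows the clips near (342,390) and (470,388), the terracotta feet near (281,266) and (411,382), the stake at (538,272), seed tray (606,388), half-moon (412,272), trough (211,376) and pot (174,252). I'll enlarge it for pixel readings.

```bash
cat > h.py <<'E'
import numpy as np, cv2
from bench import arm, optics
from scipy.spatial.transform import Rotation as R
def ray(name,uv,state=None):
    i=optics.camera_info(name);K=i['camera_matrix']
    d=cv2.undistortPoints(np.array(uv,float).reshape(-1,1,2),K,np.array([i['k1'],0,0,0,0.])).reshape(-1,2)
    d=np.c_[d[:,0],-d[:,1],-np.ones(len(d))]
    if name=='wrist':
        T=np.eye(4);T[:3,:3]=R.from_quat(state['ee_rot']).as_matrix();T[:3,3]=state['position'];T=T@i['T_tool_cam']
    else: T=np.linalg.inv(i['view'])
    return T[:3,3],d@T[:3,:3].T
def world(name,uv,z,state=None):
    o,d=ray(name,uv,state); return o+d*((z-o[2])/d[:,2])[:,None]
def crop(img,x0,y0,w,h,f,fn):
    cv2.imwrite(fn,cv2.resize(img[y0:y0+h,x0:x0+w],None,fx=f,fy=f,interpolation=cv2.INTER_CUBIC))
E
python3 - <<'E'
from h import *
im=optics.get_image('top');cv2.imwrite('pics/topraw.png',im)
crop(im,100,155,195,145,4,'pics/c1.png'); crop(im,280,155,195,150,4,'pics/c2.png')
E
```

```text
(no output)
```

View pics/c1.png

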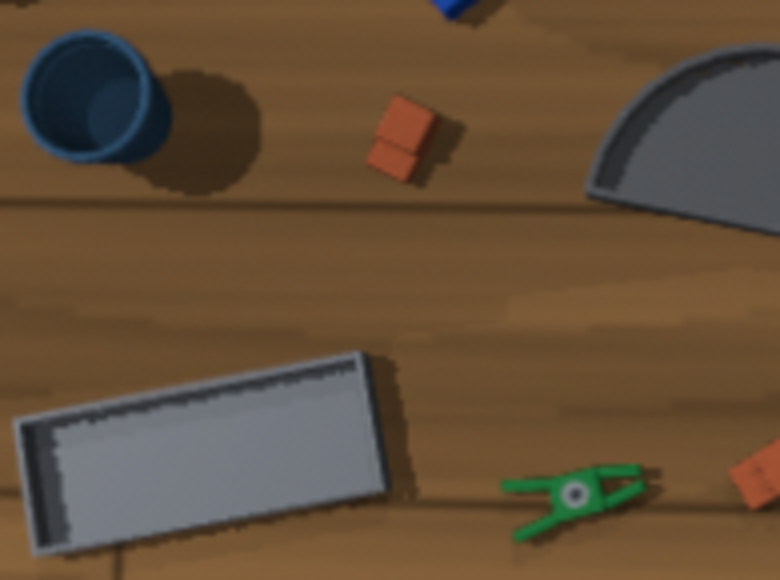

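View pics/c2.png

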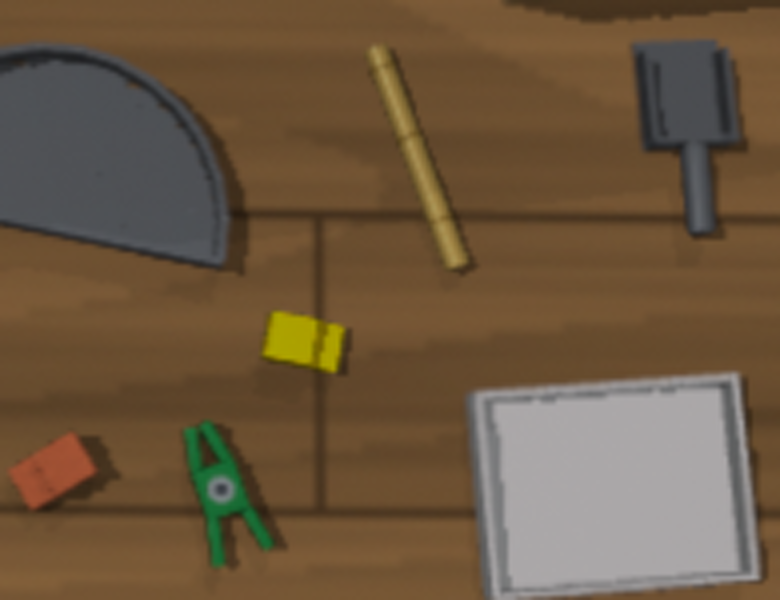

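```bash
cat > m.py <<'E'
from h import *
np.set_printoptions(precision=1,suppress=True)
c1=lambda *p:np.array(p)/4+[100,155]-.375
c2=lambda *p:np.array(p)/4+[280,155]-.375
W=lambda uv,z:world('top',uv,z)
def ang(v):return np.degrees(np.arctan2(v[1],v[0]))
for n,c,hi,lo in(('footA',c1,[(399,94),(439,112)],[(407,183),(367,164)]),('footB',c2,[(75,432),(98,467)],[(35,510),(10,472)])):
    h=W(c(*hi),28);l=W(c(*lo),16);v=h.mean(0)-l.mean(0);print(n,(h.mean(0)+l.mean(0))/2,ang(v),np.linalg.norm(v[:2]))
for n,c,d,j,k in(('clip1',c1,(575,494),[(640,470),(644,487)],[(502,486),(518,538)]),('clip2',c2,(221,489),[(190,432),(207,425)],[(218,563),(270,546)])):
    v=W(c(*j),20).mean(0)-W(c(*k),20).mean(0);print(n,W(c(d),22),ang(v),np.linalg.norm(v))
s=W(c2((378,50),(459,266)),10);print('stake',s.mean(0),ang(s[1]-s[0]),np.linalg.norm(s[1]-s[0]))
for n,p in(('trough',c1((14,421),(363,352),(387,491),(36,553))),('seed',c2((470,393),(739,375),(760,579),(494,602)))):
    q=W(p,26);print(n,q.mean(0),'long',ang(q[1]-q[0]),ang(q[2]-q[3]),'short',ang(q[0]-q[3]),ang(q[1]-q[2]),np.linalg.norm(q-np.roll(q,1,0),axis=1))
q=W(np.r_[c1((588,194)),c2((224,266))],26);v=q[1]-q[0];a=ang(v)+90;n=np.array([np.cos(np.radians(a)),np.sin(np.radians(a)),0])
print('moon',q.mean(0)+50*n,'x-axis',a,np.linalg.norm(v))
print('pot',W(c1((87,97)),80))
E
python3 m.py
```

```text
footA [666.3 230.9  22. ] -25.90333818421336 48.64988997996682
footB [459.9  -8.9  22. ] -56.51979428872557 47.10604290860697
clip1 [[443.4 114.3  22. ]] -74.9096798075922 84.59911405106826
clip2 [[ 449.6 -111.9   22. ]] 20.143164416723053 82.13777027350982
stake [ 661.4 -239.9   10. ] -160.54285191751725 148.57815299086081
trough [463.1 351.9  26. ] long -77.91763001053809 -78.79578919357263 short 13.314300806547331 12.167791749732546 [ 84.6 228.7  88.  227. ]
seed [ 452.6 -357.6   26. ] long -85.90143680300864 -85.24920826497056 short 5.819602675079599 4.2384536859212245 [128.7 171.5 126.7 167.9]
moon [658.5 -10.8  26. ] x-axis -10.880518793876831 228.17815793677585
pot [[679.7 417.5  80. ]]
```

```bash
cat > go.py <<'E'
import sys
from h import *
# go x y z yaw(deg): target with tool down
def plan(x,y,z,yaw):
    s=arm.read_state(); Rc=R.from_quat(s['ee_rot']); yaw=np.radians(yaw)
    c,sn=np.cos(yaw),np.sin(yaw)
    best=None
    for k in(1,-1):
        Rt=R.from_matrix(np.array([[k*c,k*sn,0],[k*sn,-k*c,0],[0,0,-1.]]))
        rv=(Rc.inv()*Rt).as_rotvec(degrees=True)
        if best is None or np.linalg.norm(rv)<np.linalg.norm(best): best=rv
    d=Rc.inv().apply(np.array([x,y,z])-s['position'])
    print('slide',d.round(1),'dr',(best/8).round(2),'| t',round(s['clock'],2),'j',s['joints'].round(2),'pos',s['position'].round(1),'w',round(s['gripper_width'],1))
if __name__=='__main__': plan(*map(float,sys.argv[1:5]))
E
python3 go.py 443 114 120 -75
```

```text
slide [396.2 395.7 111.2] dr [ 0.01 -0.01  7.43] | t 0.2 j [ 1.56  0.39  0.01 -0.   -1.19 -0.26] pos [167.7 601.7 230.6] w 85.6
```

Call:
step_arm --motion '[{"dr":[0,0,7.43],"slide":[396,396,80],"jaw":60},{"dr":[0,0,7.43],"slide":[396,396,80],"jaw":60},{"dr":[0,0,7.43],"slide":[396,396,80],"jaw":60},{"dr":[0,0,7.43],"slide":[396,396,80],"jaw":60},{"dr":[0,0,7.43],"slide":[396,396,80],"jaw":60},{"dr":[0,0,7.43],"slide":[396,396,80],"jaw":60},{"dr":[0,0,7.43],"slide":[396,396,80],"jaw":60},{"dr":[0,0,7.43],"slide":[396,396,80],"jaw":60}]'

```text
clock: 1.2
position: [411.7, 169.2, 160.7]
ee_rot: [0.794, -0.609, 0.0, -0.001]
contact_force: [1.3, 1.4, 0.3]
gripper_width: 60.3
grasp_force: 0.0
```

```bash
python3 go.py 443 114 120 -75
```

```text
slide [ 61.5 -15.9  40.7] dr [-0.01  0.    0.  ] | t 1.2 j [ 0.76  0.15 -0.52  0.   -0.9  -0.5 ] pos [411.7 169.2 160.7] w 60.3
```

Call:
step_arm --motion '[{"dr":[0,0,0],"slide":[61.5,-16,20],"jaw":60},{"dr":[0,0,0],"slide":[61.5,-16,20],"jaw":60},{"dr":[0,0,0],"slide":[61.5,-16,20],"jaw":60},{"dr":[0,0,0],"slide":[61.5,-16,20],"jaw":60},{"dr":[0,0,0],"slide":[61.5,-16,20],"jaw":60},{"dr":[0,0,0],"slide":[61.5,-16,20],"jaw":60},{"dr":[0,0,0],"slide":[61.5,-16,20],"jaw":60},{"dr":[0,0,0],"slide":[61.5,-16,20],"jaw":60}]'

```text
clock: 2.2
position: [442.3, 115.8, 140.6]
ee_rot: [0.793, -0.609, 0.0, -0.0]
contact_force: [0.1, 0.7, -0.7]
gripper_width: 59.8
grasp_force: 0.0
```

```bash
python3 go.py 443 114 5 -75
python3 - <<'E'
from h import *
s=arm.read_state();im=optics.get_image('wrist');cv2.imwrite('pics/w1.png',im)
print(s['position'])
b,g,r=cv2.split(im.astype(int));m=((g>60)&(g>2*r)&(g>1.6*b)).astype('uint8')
n,l,st,c=cv2.connectedComponentsWithStats(m)
for i in range(1,n):
    if st[i,4]>150: print(st[i],c[i],world('wrist',[c[i]],15,s)[0])
E
```

```text
slide [  2.   -0.2 135.6] dr [-0.  0.  0.] | t 2.2 j [ 0.61  0.2  -0.52 -0.   -0.86 -0.35] pos [442.3 115.8 140.6] w 59.8
[442.25112221 115.83453785 140.64531758]
[ 257  154   44  100 1941] [278.28954147 201.91756826] [442.02522174 112.42808424  15.        ]
```

View pics/w1.png

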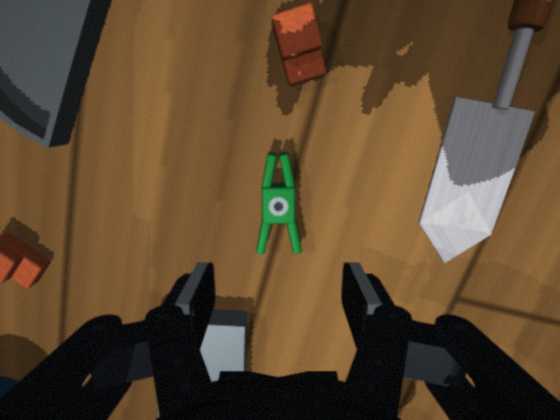

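The wrist view shows clip A upright in the image, with its disc at (278,206), centred between the fingers. That agrees with the top camera to about 2 mm, so I'm descending.

Call:
step_arm --motion '[{"dr":[0,0,0],"slide":[2.5,0,60],"jaw":60},{"dr":[0,0,0],"slide":[2.5,0,110],"jaw":60},{"dr":[0,0,0],"slide":[2.5,0,135],"jaw":60},{"dr":[0,0,0],"slide":[2.5,0,135],"jaw":60},{"dr":[0,0,0],"slide":[2.5,0,135],"jaw":15},{"dr":[0,0,0],"slide":[2.5,0,135],"jaw":15},{"dr":[0,0,0],"slide":[2.5,0,135],"jaw":15},{"dr":[0,0,0],"slide":[2.5,0,135],"jaw":15}]'

```text
clock: 3.25
position: [444.1, 113.9, 7.2]
ee_rot: [0.793, -0.609, 0.001, -0.002]
contact_force: [-0.6, 0.6, 6.8]
gripper_width: 26.6
grasp_force: 59.8
```

```bash
python3 go.py 455.7 -395.5 80 4.7
```

```text
slide [495.  120.5 -73.7] dr [-0.03 -0.01 -9.96] | t 3.25 j [ 0.61  0.42 -0.66  0.   -0.49 -0.35] pos [444.1 113.9   7.2] w 26.6
```

Call:
step_arm --motion '[{"dr":[0,0,0],"slide":[0,0,-60],"jaw":15},{"dr":[0,0,-9.96],"slide":[495,120.5,-74],"jaw":15},{"dr":[0,0,-9.96],"slide":[495,120.5,-74],"jaw":15},{"dr":[0,0,-9.96],"slide":[495,120.5,-74],"jaw":15},{"dr":[0,0,-9.96],"slide":[495,120.5,-74],"jaw":15},{"dr":[0,0,-9.96],"slide":[495,120.5,-74],"jaw":15},{"dr":[0,0,-9.96],"slide":[495,120.5,-74],"jaw":15},{"dr":[0,0,-9.96],"slide":[495,120.5,-74],"jaw":15}]'

```text
clock: 4.25
position: [453.6, -258.6, 76.7]
ee_rot: [0.995, -0.095, 0.001, 0.0]
contact_force: [0.9, -0.0, -0.7]
gripper_width: 26.5
grasp_force: 59.3
```

```bash
python3 go.py 455.7 -395.5 12 4.7
```

```text
slide [ 27.9 134.   64.7] dr [ 0.   -0.01 -1.95] | t 4.25 j [-0.21  0.38 -0.44 -0.   -0.74  1.59] pos [ 453.6 -258.6   76.7] w 26.5
```

Call:
step_arm --motion '[{"dr":[0,0,-1.33],"slide":[14,62,0],"jaw":15},{"dr":[0,0,-1.95],"slide":[28,115,0],"jaw":15},{"dr":[0,0,-1.95],"slide":[28,134,0],"jaw":15},{"dr":[0,0,-1.95],"slide":[28,134,0],"jaw":15},{"dr":[0,0,-1.95],"slide":[28,134,30],"jaw":15},{"dr":[0,0,-1.95],"slide":[28,134,50],"jaw":15},{"dr":[0,0,-1.95],"slide":[28,134,60],"jaw":15},{"dr":[0,0,-1.95],"slide":[28,134,60],"jaw":15}]'

```text
clock: 5.25
position: [454.9, -392.7, 15.7]
ee_rot: [0.999, 0.039, -0.0, -0.0]
contact_force: [0.2, -0.2, -0.6]
gripper_width: 26.3
grasp_force: 59.3
```

```bash
python3 go.py 455.7 -395.5 11 4.7
```

```text
slide [0.6 2.9 4.7] dr [-0.    0.01 -0.03] | t 5.25 j [-0.44  0.57 -0.29 -0.   -0.7   2.09] pos [ 454.9 -392.7   15.7] w 26.3
```

Call:
step_arm --motion '[{"dr":[0,0,0],"slide":[0.5,3,2],"jaw":15},{"dr":[0,0,0],"slide":[0.5,3,4.5],"jaw":15},{"dr":[0,0,0],"slide":[0.5,3,4.5],"jaw":15},{"dr":[0,0,0],"slide":[0.5,3,4.5],"jaw":45},{"dr":[0,0,0],"slide":[0.5,3,4.5],"jaw":45},{"dr":[0,0,0],"slide":[0.5,3,4.5],"jaw":45},{"dr":[0,0,0],"slide":[0.5,3,-40],"jaw":45},{"dr":[0,0,0],"slide":[0.5,3,-80],"jaw":45}]'

```text
clock: 6.25
position: [455.5, -396.7, 96.7]
ee_rot: [0.999, 0.038, -0.0, -0.0]
contact_force: [0.8, -0.0, -0.5]
gripper_width: 45.0
grasp_force: 0.0
```

```bash
python3 go.py 449.6 -112 80 20
```

```text
slide [  15.9 -284.4   16.7] dr [-0.    0.01 -1.95] | t 6.25 j [-0.45  0.47 -0.22  0.   -0.88  2.1 ] pos [ 455.5 -396.7   96.7] w 45.0
```

Call:
step_arm --motion '[{"dr":[0,0,-1],"slide":[3,-60,0],"jaw":60},{"dr":[0,0,-1.95],"slide":[16,-284,0],"jaw":60},{"dr":[0,0,-1.95],"slide":[16,-284,0],"jaw":60},{"dr":[0,0,-1.95],"slide":[16,-284,0],"jaw":60},{"dr":[0,0,-1.95],"slide":[16,-284,0],"jaw":60},{"dr":[0,0,-1.95],"slide":[16,-284,0],"jaw":60},{"dr":[0,0,-1.95],"slide":[16,-284,0],"jaw":60},{"dr":[0,0,-1.95],"slide":[16,-284,0],"jaw":60}]'

```text
clock: 7.25
position: [450.0, -113.2, 95.8]
ee_rot: [0.985, 0.173, -0.0, 0.0]
contact_force: [0.8, 0.0, -0.2]
gripper_width: 60.2
grasp_force: 0.0
```

```bash
python3 go.py 449.6 -112 7 20
python3 - <<'E'
from h import *
s=arm.read_state();im=optics.get_image('wrist');cv2.imwrite('pics/w2.png',im)
b,g,r=cv2.split(im.astype(int));m=((g>60)&(g>2*r)&(g>1.6*b)).astype('uint8')
n,l,st,c=cv2.connectedComponentsWithStats(m)
for i in range(1,n):
    if st[i,4]>150: print(st[i],c[i],world('wrist',[c[i]],15,s)[0])
E
```

```text
slide [ 0.1 -1.2 88.8] dr [ 0.    0.   -0.02] | t 7.25 j [ 0.11  0.27 -0.56  0.   -0.74  1.81] pos [ 450.  -113.2   95.8] w 60.2
[ 250  162   51  118 2754] [274.94517066 218.94190269] [ 450.73375373 -111.48512378   15.        ]
```

Wrist check agrees with the top camera; grasping.

Call:
step_arm --motion '[{"dr":[0,0,0],"slide":[0.5,-1,50],"jaw":60},{"dr":[0,0,0],"slide":[0.5,-1,80],"jaw":60},{"dr":[0,0,0],"slide":[0.5,-1,88.5],"jaw":60},{"dr":[0,0,0],"slide":[0.5,-1,88.5],"jaw":60},{"dr":[0,0,0],"slide":[0.5,-1,88.5],"jaw":15},{"dr":[0,0,0],"slide":[0.5,-1,88.5],"jaw":15},{"dr":[0,0,0],"slide":[0.5,-1,88.5],"jaw":15},{"dr":[0,0,0],"slide":[0.5,-1,88.5],"jaw":15}]'

```text
clock: 8.3
position: [451.2, -111.2, 8.7]
ee_rot: [0.985, 0.174, 0.001, 0.0]
contact_force: [-1.1, 0.0, 6.5]
gripper_width: 26.4
grasp_force: 59.7
```

```bash
python3 go.py 449.5 -319.7 70 4.7
```

```text
slide [-72.7 195.4 -61.3] dr [ 0.   -0.02  1.91] | t 8.3 j [ 0.11  0.42 -0.64  0.   -0.5   1.81] pos [ 451.2 -111.2    8.7] w 26.4
```

Call:
step_arm --motion '[{"dr":[0,0,0],"slide":[0,0,-60],"jaw":15},{"dr":[0,0,1],"slide":[-22,58,-65],"jaw":15},{"dr":[0,0,1.91],"slide":[-72.5,195.5,-65],"jaw":15},{"dr":[0,0,1.91],"slide":[-72.5,195.5,-65],"jaw":15},{"dr":[0,0,1.91],"slide":[-72.5,195.5,-65],"jaw":15},{"dr":[0,0,1.91],"slide":[-72.5,195.5,-65],"jaw":15},{"dr":[0,0,1.91],"slide":[-72.5,195.5,-40],"jaw":15},{"dr":[0,0,1.91],"slide":[-72.5,195.5,-20],"jaw":15}]'

```text
clock: 9.3
position: [448.6, -318.6, 27.1]
ee_rot: [0.999, 0.041, 0.0, -0.0]
contact_force: [0.2, -0.3, -0.9]
gripper_width: 26.4
grasp_force: 59.4
```

```bash
python3 go.py 449.5 -319.7 12.5 4.7
```

```text
slide [ 0.8  1.1 14.6] dr [-0. -0.  0.] | t 9.3 j [-0.32  0.49 -0.42 -0.   -0.66  1.98] pos [ 448.6 -318.6   27.1] w 26.4
```

Call:
step_arm --motion '[{"dr":[0,0,0],"slide":[0.8,1,9],"jaw":15},{"dr":[0,0,0],"slide":[0.8,1,14],"jaw":15},{"dr":[0,0,0],"slide":[0.8,1,14],"jaw":15},{"dr":[0,0,0],"slide":[0.8,1,14],"jaw":42},{"dr":[0,0,0],"slide":[0.8,1,14],"jaw":42},{"dr":[0,0,0],"slide":[0.8,1,14],"jaw":42},{"dr":[0,0,0],"slide":[0.8,1,-25],"jaw":42},{"dr":[0,0,0],"slide":[0.8,1,-65],"jaw":42}]'

```text
clock: 10.3
position: [449.2, -320.6, 92.9]
ee_rot: [0.999, 0.041, -0.001, -0.0]
contact_force: [1.1, -1.0, 0.4]
gripper_width: 42.1
grasp_force: 0.0
```

```bash
python3 go.py 460 -9 95 -56.5
```

```text
slide [  36.2 -309.7   -2. ] dr [0.   0.01 7.65] | t 10.3 j [-0.33  0.4  -0.35  0.   -0.82  1.98] pos [ 449.2 -320.6   92.9] w 42.1
```

Call:
step_arm --motion '[{"dr":[0,0,1.3],"slide":[7,-60,0],"jaw":60},{"dr":[0,0,7.65],"slide":[36,-310,0],"jaw":60},{"dr":[0,0,7.65],"slide":[36,-310,0],"jaw":60},{"dr":[0,0,7.65],"slide":[36,-310,0],"jaw":60},{"dr":[0,0,7.65],"slide":[36,-310,0],"jaw":60},{"dr":[0,0,7.65],"slide":[36,-310,0],"jaw":60},{"dr":[0,0,7.65],"slide":[36,-310,0],"jaw":60},{"dr":[0,0,7.65],"slide":[36,-310,0],"jaw":60}]'

```text
clock: 11.3
position: [460.2, -8.2, 92.5]
ee_rot: [0.881, -0.473, 0.0, -0.0]
contact_force: [-1.3, -0.3, -0.1]
gripper_width: 60.2
grasp_force: 0.0
```

```bash
python3 go.py 460 -9 8 -56.5
python3 - <<'E'
from h import *
s=arm.read_state();im=optics.get_image('wrist');cv2.imwrite('pics/w3.png',im)
E
```

```text
slide [ 0.5  0.6 84.5] dr [-0.   -0.    0.01] | t 11.3 j [ 0.34  0.27 -0.57 -0.   -0.73  0.25] pos [460.2  -8.2  92.5] w 60.2
```

View pics/w3.png

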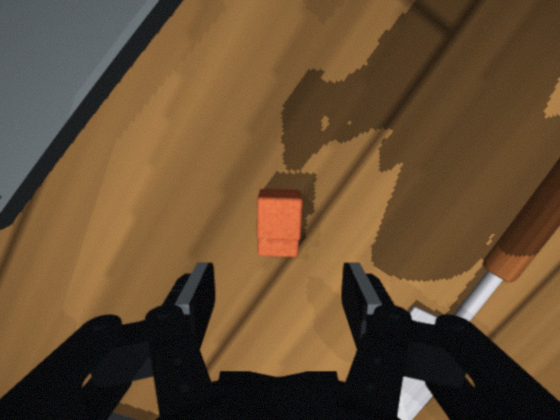

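Foot B sits at (280,222), square to the fingers, with its low end towards the gripper. Grasping.

Call:
step_arm --motion '[{"dr":[0,0,0],"slide":[0.5,0.5,45],"jaw":60},{"dr":[0,0,0],"slide":[0.5,0.5,75],"jaw":60},{"dr":[0,0,0],"slide":[0.5,0.5,84.5],"jaw":60},{"dr":[0,0,0],"slide":[0.5,0.5,84.5],"jaw":60},{"dr":[0,0,0],"slide":[0.5,0.5,84.5],"jaw":15},{"dr":[0,0,0],"slide":[0.5,0.5,84.5],"jaw":15},{"dr":[0,0,0],"slide":[0.5,0.5,84.5],"jaw":15},{"dr":[0,0,0],"slide":[0.5,0.5,84.5],"jaw":15}]'

```text
clock: 12.35
position: [461.1, -9.2, 9.2]
ee_rot: [0.881, -0.473, 0.001, -0.001]
contact_force: [-0.5, -0.8, 6.9]
gripper_width: 28.7
grasp_force: 59.8
```

```bash
python3 go.py 651 -50 70 -11
```

```text
slide [ 139.  -135.9  -60.3] dr [-0.02 -0.02 -5.68] | t 12.35 j [ 0.33  0.42 -0.65  0.   -0.5   0.25] pos [461.1  -9.2   9.2] w 28.7
```

Call:
step_arm --motion '[{"dr":[0,0,0],"slide":[0,0,-60],"jaw":15},{"dr":[0,0,-5.68],"slide":[139,-136,-65],"jaw":15},{"dr":[0,0,-5.68],"slide":[139,-136,-65],"jaw":15},{"dr":[0,0,-5.68],"slide":[139,-136,-65],"jaw":15},{"dr":[0,0,-5.68],"slide":[139,-136,-65],"jaw":15},{"dr":[0,0,-5.68],"slide":[139,-136,-65],"jaw":15},{"dr":[0,0,-5.68],"slide":[139,-136,-45],"jaw":15},{"dr":[0,0,-5.68],"slide":[139,-136,-22],"jaw":15}]'

```text
clock: 13.35
position: [650.3, -50.2, 30.0]
ee_rot: [0.995, -0.097, 0.001, -0.0]
contact_force: [0.1, -0.2, -1.3]
gripper_width: 28.5
grasp_force: 59.6
```

```bash
python3 go.py 651 -50 13 -11
```

```text
slide [ 0.6 -0.4 17. ] dr [-0.01 -0.01 -0.01] | t 13.35 j [ 0.17  0.62 -0.15 -0.   -0.8   1.21] pos [650.3 -50.2  30. ] w 28.5
```

Call:
step_arm --motion '[{"dr":[0,0,0],"slide":[0.5,0,11],"jaw":15},{"dr":[0,0,0],"slide":[0.5,0,16.5],"jaw":15},{"dr":[0,0,0],"slide":[0.5,0,16.5],"jaw":15},{"dr":[0,0,0],"slide":[0.5,0,16.5],"jaw":45},{"dr":[0,0,0],"slide":[0.5,0,16.5],"jaw":45},{"dr":[0,0,0],"slide":[0.5,0,16.5],"jaw":45},{"dr":[0,0,0],"slide":[0.5,0,-25],"jaw":45},{"dr":[0,0,0],"slide":[0.5,0,-65],"jaw":45}]'

```text
clock: 14.35
position: [650.5, -50.5, 95.5]
ee_rot: [0.995, -0.096, -0.0, 0.0]
contact_force: [1.0, -0.1, 0.2]
gripper_width: 44.8
grasp_force: 0.0
```

```bash
python3 go.py 666.3 231 95 -26
```

```text
slide [ -38.5 -279.3    0.4] dr [0.   0.01 1.87] | t 14.35 j [ 0.17  0.55 -0.09  0.   -0.94  1.21] pos [650.5 -50.5  95.5] w 44.8
```

Call:
step_arm --motion '[{"dr":[0,0,1],"slide":[-8,-60,0],"jaw":60},{"dr":[0,0,1.87],"slide":[-38.5,-279,0],"jaw":60},{"dr":[0,0,1.87],"slide":[-38.5,-279,0],"jaw":60},{"dr":[0,0,1.87],"slide":[-38.5,-279,0],"jaw":60},{"dr":[0,0,1.87],"slide":[-38.5,-279,0],"jaw":60},{"dr":[0,0,1.87],"slide":[-38.5,-279,0],"jaw":60},{"dr":[0,0,1.87],"slide":[-38.5,-279,0],"jaw":60},{"dr":[0,0,1.87],"slide":[-38.5,-279,0],"jaw":60}]'

```text
clock: 15.35
position: [666.5, 229.3, 94.9]
ee_rot: [0.974, -0.226, -0.0, 0.0]
contact_force: [0.3, -0.2, -0.1]
gripper_width: 59.8
grasp_force: 0.0
```

```bash
python3 go.py 666.3 231 8 -26
python3 - <<'E'
from h import *
im=optics.get_image('wrist');cv2.imwrite('pics/w4.png',im)
E
```

```text
slide [-0.9 -1.5 86.9] dr [ 0.    0.   -0.02] | t 15.35 j [ 0.56  0.62  0.06  0.   -1.01  0.55] pos [666.5 229.3  94.9] w 59.8
```

View pics/w4.png

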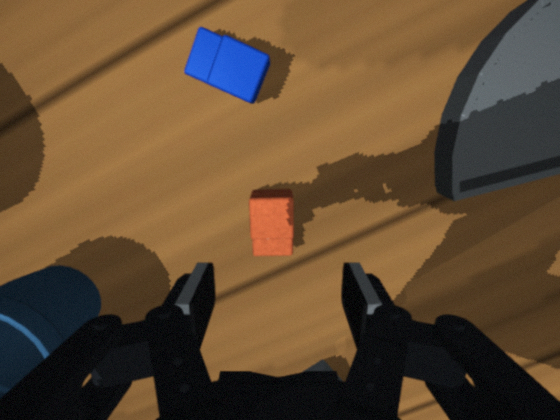

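Foot A sits at (272,223), about 2–3 mm left of the finger midline, with the pot well clear on the left. Grasping.

Call:
step_arm --motion '[{"dr":[0,0,0],"slide":[-0.5,-2.5,45],"jaw":60},{"dr":[0,0,0],"slide":[-0.5,-2.5,77],"jaw":60},{"dr":[0,0,0],"slide":[-0.5,-2.5,87],"jaw":60},{"dr":[0,0,0],"slide":[-0.5,-2.5,87],"jaw":60},{"dr":[0,0,0],"slide":[-0.5,-2.5,87],"jaw":15},{"dr":[0,0,0],"slide":[-0.5,-2.5,87],"jaw":15},{"dr":[0,0,0],"slide":[-0.5,-2.5,87],"jaw":15},{"dr":[0,0,0],"slide":[-0.5,-2.5,87],"jaw":15}]'

```text
clock: 16.4
position: [668.3, 233.9, 10.0]
ee_rot: [0.974, -0.225, 0.001, -0.001]
contact_force: [-0.9, -0.5, 6.3]
gripper_width: 28.4
grasp_force: 62.0
```

```bash
python3 go.py 666 28.5 70 -11
```

```text
slide [ 88.1 185.4 -60.3] dr [-0.02 -0.02 -1.87] | t 16.4 j [ 0.56  0.72 -0.    0.   -0.85  0.55] pos [668.3 233.9  10. ] w 28.4
```

Call:
step_arm --motion '[{"dr":[0,0,0],"slide":[0,0,-60],"jaw":15},{"dr":[0,0,-1],"slide":[25,53,-65],"jaw":15},{"dr":[0,0,-1.87],"slide":[88,185.5,-65],"jaw":15},{"dr":[0,0,-1.87],"slide":[88,185.5,-65],"jaw":15},{"dr":[0,0,-1.87],"slide":[88,185.5,-65],"jaw":15},{"dr":[0,0,-1.87],"slide":[88,185.5,-65],"jaw":15},{"dr":[0,0,-1.87],"slide":[88,185.5,-45],"jaw":15},{"dr":[0,0,-1.87],"slide":[88,185.5,-22],"jaw":15}]'

```text
clock: 17.4
position: [665.3, 29.7, 29.8]
ee_rot: [0.995, -0.096, 0.001, -0.0]
contact_force: [0.4, 0.4, -1.0]
gripper_width: 28.7
grasp_force: 61.2
```

```bash
python3 go.py 666 28.5 13.5 -11
```

```text
slide [ 0.9  1.1 16.3] dr [-0.01 -0.01  0.  ] | t 17.4 j [ 0.29  0.64 -0.11 -0.   -0.82  1.09] pos [665.3  29.7  29.8] w 28.7
```

Call:
step_arm --motion '[{"dr":[0,0,0],"slide":[0.5,0.5,11],"jaw":15},{"dr":[0,0,0],"slide":[0.5,0.5,16],"jaw":15},{"dr":[0,0,0],"slide":[0.5,0.5,16],"jaw":15},{"dr":[0,0,0],"slide":[0.5,0.5,16],"jaw":45},{"dr":[0,0,0],"slide":[0.5,0.5,16],"jaw":45},{"dr":[0,0,0],"slide":[0.5,0.5,16],"jaw":45},{"dr":[0,0,0],"slide":[0.5,0.5,-25],"jaw":45},{"dr":[0,0,0],"slide":[0.5,0.5,-65],"jaw":45}]'

```text
clock: 18.4
position: [664.9, 27.1, 95.4]
ee_rot: [0.995, -0.096, -0.0, 0.0]
contact_force: [1.5, -0.2, 0.7]
gripper_width: 45.4
grasp_force: 0.0
```

```bash
python3 go.py 661.4 -240 95 19.5
```

```text
slide [ 47.8 262.8   0.6] dr [ 0.    0.01 -3.82] | t 18.4 j [ 0.28  0.57 -0.05  0.   -0.95  1.09] pos [664.9  27.1  95.4] w 45.4
```

Call:
step_arm --motion '[{"dr":[0,0,-1],"slide":[10,60,0],"jaw":50},{"dr":[0,0,-3.82],"slide":[48,263,0],"jaw":50},{"dr":[0,0,-3.82],"slide":[48,263,0],"jaw":50},{"dr":[0,0,-3.82],"slide":[48,263,0],"jaw":50},{"dr":[0,0,-3.82],"slide":[48,263,0],"jaw":50},{"dr":[0,0,-3.82],"slide":[48,263,0],"jaw":50},{"dr":[0,0,-3.82],"slide":[48,263,0],"jaw":50},{"dr":[0,0,-3.82],"slide":[48,263,0],"jaw":50}]'

```text
clock: 19.4
position: [662.1, -238.3, 95.0]
ee_rot: [0.985, 0.17, 0.0, -0.0]
contact_force: [0.7, 0.3, 0.4]
gripper_width: 50.2
grasp_force: 0.0
```

```bash
python3 go.py 661.4 -240 4 19.5
python3 - <<'E'
from h import *
im=optics.get_image('wrist');cv2.imwrite('pics/w5.png',im)
E
```

```text
slide [-1.2  1.4 91. ] dr [-0.   -0.    0.01] | t 19.4 j [-0.12  0.62  0.06 -0.   -1.    2.03] pos [ 662.1 -238.3   95. ] w 50.2
```

View pics/w5.png

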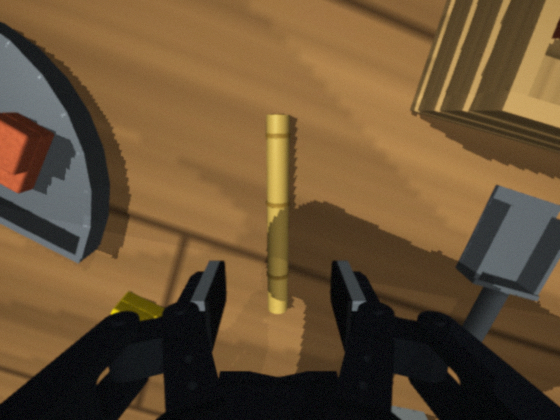

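The stake runs straight up the image at column 277 (rows 115–313), centred between the fingers. Grasping.

Call:
step_arm --motion '[{"dr":[0,0,0],"slide":[-1,0,45],"jaw":50},{"dr":[0,0,0],"slide":[-1,0,80],"jaw":50},{"dr":[0,0,0],"slide":[-1,0,91],"jaw":50},{"dr":[0,0,0],"slide":[-1,0,91],"jaw":50},{"dr":[0,0,0],"slide":[-1,0,91],"jaw":5},{"dr":[0,0,0],"slide":[-1,0,91],"jaw":5},{"dr":[0,0,0],"slide":[-1,0,91],"jaw":5},{"dr":[0,0,0],"slide":[-1,0,91],"jaw":5}]'

```text
clock: 20.45
position: [662.0, -240.5, 5.9]
ee_rot: [0.986, 0.169, 0.001, 0.001]
contact_force: [-0.8, 0.6, 6.0]
gripper_width: 13.8
grasp_force: 59.9
```

```bash
python3 go.py 463 352 100 101.8
```

```text
slide [  10.6 -624.8  -95.2] dr [ 2.000e-02 -1.000e-02 -1.029e+01] | t 20.45 j [-0.12  0.72 -0.02  0.   -0.83  2.03] pos [ 662.  -240.5    5.9] w 13.8
```

Call:
step_arm --motion '[{"dr":[0,0,0],"slide":[0,0,-50],"jaw":5},{"dr":[0,0,0],"slide":[0,0,-95],"jaw":5},{"dr":[0,0,-10.3],"slide":[10.5,-625,-95],"jaw":5},{"dr":[0,0,-10.3],"slide":[10.5,-625,-95],"jaw":5},{"dr":[0,0,-10.3],"slide":[10.5,-625,-95],"jaw":5},{"dr":[0,0,-10.3],"slide":[10.5,-625,-95],"jaw":5},{"dr":[0,0,-10.3],"slide":[10.5,-625,-95],"jaw":5},{"dr":[0,0,-10.3],"slide":[10.5,-625,-95],"jaw":5}]'

```text
clock: 21.45
position: [540.8, 117.0, 99.1]
ee_rot: [0.741, 0.671, 0.0, 0.0]
contact_force: [1.5, -0.4, -0.2]
gripper_width: 13.9
grasp_force: 59.2
```

```bash
python3 go.py 463 352 80 101.8
```

```text
slide [ 226.1 -100.8   19.1] dr [ 0.   -0.   -2.19] | t 21.45 j [ 0.51  0.4  -0.34 -0.   -0.83  2.54] pos [540.8 117.   99.1] w 13.9
```

Call:
step_arm --motion '[{"dr":[0,0,-1],"slide":[57,-25,0],"jaw":5},{"dr":[0,0,-2.19],"slide":[226,-101,0],"jaw":5},{"dr":[0,0,-2.19],"slide":[226,-101,0],"jaw":5},{"dr":[0,0,-2.19],"slide":[226,-101,0],"jaw":5},{"dr":[0,0,-2.19],"slide":[226,-101,0],"jaw":5},{"dr":[0,0,-2.19],"slide":[226,-101,0],"jaw":5},{"dr":[0,0,-2.19],"slide":[226,-101,40],"jaw":5},{"dr":[0,0,-2.19],"slide":[226,-101,65],"jaw":5}]'

```text
clock: 22.45
position: [465.1, 348.4, 32.6]
ee_rot: [0.634, 0.773, -0.001, -0.0]
contact_force: [0.2, 0.0, -0.6]
gripper_width: 13.4
grasp_force: 59.2
```

```bash
python3 go.py 463 352 9.5 101.8
```

```text
slide [ 4.  -1.3 23.1] dr [-0.01  0.01 -0.06] | t 22.45 j [ 0.92  0.53 -0.33 -0.   -0.72  2.42] pos [465.1 348.4  32.6] w 13.4
```

Call:
step_arm --motion '[{"dr":[0,0,0],"slide":[3.5,-1,15],"jaw":5},{"dr":[0,0,0],"slide":[3.5,-1,23],"jaw":5},{"dr":[0,0,0],"slide":[3.5,-1,23],"jaw":5},{"dr":[0,0,0],"slide":[3.5,-1,23],"jaw":30},{"dr":[0,0,0],"slide":[3.5,-1,23],"jaw":30},{"dr":[0,0,0],"slide":[3.5,-1,23],"jaw":30},{"dr":[0,0,0],"slide":[3.5,-1,-25],"jaw":30},{"dr":[0,0,0],"slide":[3.5,-1,-80],"jaw":30}]'

```text
clock: 23.45
position: [462.9, 353.3, 114.2]
ee_rot: [0.633, 0.774, -0.001, 0.0]
contact_force: [0.1, 1.2, -0.7]
gripper_width: 29.8
grasp_force: 0.0
```

Call:
step_arm --motion '[{"dr":[0,0,0],"slide":[0,0,-50],"jaw":30},{"dr":[0,0,0],"slide":[0,0,-100],"jaw":30},{"dr":[0,0,0],"slide":[60,0,-120],"jaw":30},{"dr":[0,0,0],"slide":[120,0,-120],"jaw":30},{"dr":[0,0,0],"slide":[180,50,-120],"jaw":30},{"dr":[0,0,0],"slide":[230,80,-120],"jaw":30},{"dr":[0,0,0],"slide":[260,100,-120],"jaw":30},{"dr":[0,0,0],"slide":[260,100,-120],"jaw":30}]'

```text
clock: 24.45
position: [509.5, 630.8, 228.1]
ee_rot: [0.633, 0.775, -0.003, 0.0]
contact_force: [0.2, 0.1, -0.8]
gripper_width: 30.0
grasp_force: 0.0
```

Run:
```python
from h import *
im=optics.get_image('top');cv2.imwrite('pics/topend.png',im)
crop(im,95,150,380,160,2.1,'pics/e1.png')
im=optics.get_image('scene');crop(im,150,80,350,260,2.2,'pics/e2.png')
```

```text
(no output)
```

View pics/e1.png

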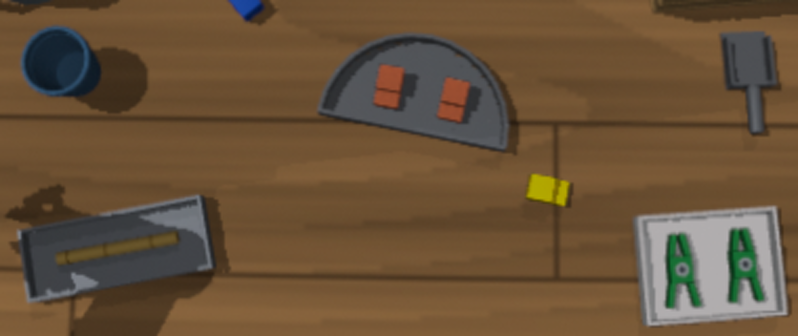

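View pics/e2.png

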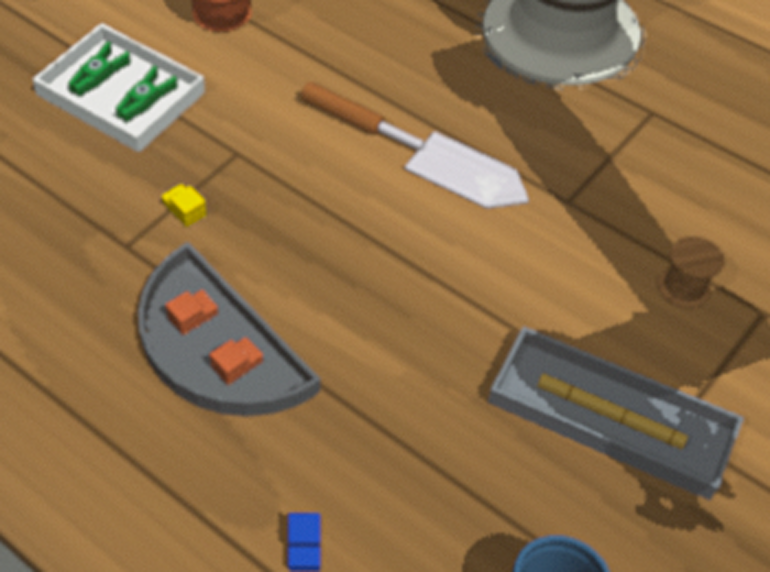

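Both views show every part flat in its tray: the clips at (682,268) and (745,264), the feet at (389,86) and (454,99), and the stake at (118,249). The pot and the look-alikes haven't moved.

```bash
python3 -c "
from bench import arm
print(arm.job_done())"
```

```text
the job is handed in; nothing more can be done
None
```

I handed the job in at about 25 s: both clips are in the seed tray, both terracotta feet in the half-moon tray and the stake in the trough. All lie flat and the right way up, and the pot and look-alikes did not move.

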